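# Fit the spindle of a solder-reel stand

### The job

Reload the solder-reel stand: by its orange tab, slide the loose cheek along the channel towards the reel until the reel has about 5 mm of side play in all between the two cheeks. Then take the spindle by its black knob from its rest and thread it, from the fixed cheek's side, through the fixed cheek's bushing, the reel and the sliding cheek's bushing, until its nose stands at least a finger's width (15 mm) out beyond the far bushing. Finish while still holding the spindle there, straight in both bushings and without forcing it, so that the end collar can be put on, and leave everything else on the bench where it is.

Things in the scene. Friction and masses are not known exactly. Their poses are not given: they have to be found in the camera images.
- stand: Reel stand fixed to the bench: grey channel 64 mm wide (x), lips 37.5 mm high, from y -168 to +52 mm, with two upright blue cheeks 52 mm wide, 4 mm thick, each with a brass bushing. Origin: on the bench under the reel's place; z up. Bushing axis: along y at x = 0, 65 mm up. Fixed cheek at +y, inner face y = +27.5 mm, top 92 mm. The spindle enters from +y, towards -y.
- cheek (a joint): Position of the sliding cheek (m), growing towards the stand's +y, the reel and the fixed cheek. Its inner face lies at y = -107.5 mm + value in the stand's frame, so the 50 mm wide reel's side play is 85 mm - value: 5 mm at 0.080. Range 0 to 0.088, but the reel blocks it from about 0.085. It stays where it is left; about 4 N slides it.
- tab (a point): Centre of the orange tab on top of the sliding cheek, the part to hold: 22 mm wide (stand's x), 14 mm thick (stand's y), 36 mm tall, from 112 to 148 mm above the bench, alone above the blue plate (top 108 mm). Pinch it across the 22 mm from above.
- near_bushing (a point): Centre of the outer mouth of the fixed cheek's brass bushing, where the spindle enters: bore 13 mm, 16 mm long (from y = +43.5 mm in to +27.5 mm in the stand's frame), outside 22 mm (flange 30 mm). Axes as the stand's.
- far_bushing (a point): Centre of the outer mouth of the sliding cheek's brass bushing, where the spindle comes out: bore 13 mm, 16 mm long, running from here 16 mm to the stand's +y, to the cheek's inner face. It moves with the cheek. Axes as the stand's.
- reel: Reel of solder wire, black flanges 80 mm in diameter, 50 mm wide, bore 22 mm, 0.24 to 0.52 kg, loose; it stands on edge on the channel's lips between the cheeks, axis along the stand's y. Origin: its middle, about 64 mm up; its bore is in line with the bushings to about 2 mm, its flange 1 to 5 mm from the fixed cheek.
- spindle: Loose spindle, 0.08 to 0.14 kg: steel rod 10 mm in diameter, 140 mm long, tapered over the last 10 mm to a 4 mm nose; ribbed black knob 20 mm in diameter, 36 mm long at the other end. Origin: on the axis at the knob's shoulder; rod along -y, knob along +y. It starts level in its rest, axis 30 mm up, nose roughly towards the stand, knob overhanging, free on all sides.
- spindle_tip (a point): Tip of the spindle's nose, on its axis, 140 mm from the shoulder (the spindle's y = -140 mm).
- knob_mid (a point): Middle of the spindle's black knob, on its axis, 18 mm behind the shoulder (the spindle's y = +18 mm): the place to grip.
- rest: Grey V-rest for the spindle, fixed to the bench: a foot 36 mm (x) by 96 mm (y) with two V-notched posts at y = -36 and +36 mm, tops 32 mm high. Origin: under its middle on the bench.
- board: Bystander: green circuit board, 85 x 56 mm, lying flat. Origin: under its middle.
- cutters: Bystander: side cutters with red handles, 135 mm long, lying flat. Origin: near the pivot.
- driver: Bystander: screwdriver with a yellow handle, 170 mm long, lying flat. Origin: under its middle.
- cleaner: Bystander: steel tin with brass wool, 64 mm in diameter, 40 mm high. Origin: under its middle.
- flux: Bystander: small white bottle, 40 mm in diameter, 95 mm high. Origin: under its middle.
- helper: Bystander: helping-hand stand with crossbar and magnifier, 75 x 60 mm foot, about 165 mm high and 220 mm wide. Origin: under its foot.
- meter: Bystander: yellow multimeter lying on its back, 75 x 145 x 44 mm. Origin: under its middle.

How it is judged:
By the outcome, as a careful person would: the job done as asked, in the order asked, and still so for the second after the job is handed in, while the arm keeps its last pose, push and grip.
It also fails if it takes over 72 s, if anything falls off the work surface, if the arm or the gripper's body presses on something with over 40 N, if the wrist force passes 120 N, or if a joint passes its speed limit or range.

### The arm

A 6-joint arm with a two-finger parallel gripper is mounted at the origin on the work surface. World frame = base frame: x ahead of the robot, y to its left, z up, the work surface at z = 0. Lengths are in m, angles in degrees, forces in N, time in s.
With the tool pointing down it reaches from about 0.4 to 0.825 m from the base axis. Payload 7 kg.
Tool frame: the origin (TCP) lies at the centre of the arm's flange, where the gripper is bolted on; the fingertips stand 178 mm ahead of it and the grasp point (between the pads) lies 159 mm ahead of it (tip_reach is the distance from the TCP to the fingertips, in m); z points along the fingers, y is the line along which they close (so a half turn about z gives the same grasp; the last joint's range is limited). The gripper opens to 88 mm and grips with 3 to 60 N. Pads are 19 mm wide; open, the fingers measure 130 mm over their backs; the gripper's body (78 mm by 193 mm) begins 47 mm behind the grasp point.
Start: joints at [-51.847, 20.546, 0.682, 0, -70.136, -16.507], TCP at [0.249, -0.627, 0.405] pointing down, gripper open.
Joint ranges: [-176.03, 176.03], [-82.01, 121.73], [-58.28, 71.71], [-173.87, 95.51], [-174.79, -0.11], [-173.66, 173.66]. Speed limits (degrees/s): [136.94, 136.94, 172.46, 180, 180, 180].

### API

Orientations are given as [roll, pitch, yaw] about the fixed x, y, z axes, in that order (R = Rz(yaw) Ry(pitch) Rx(roll)).
In Python, from plant import * gives the robot as it stands.
- The arm moves only by the shell command python3 -m handwheel 'ROWS'. ROWS is JSON, a list of rows, each a list of 7 numbers: the opening, from -1 (shut) to 1 (fully open), then the shift along the tool's x, y, z as a fraction of full scale, then the turn, a rotation vector about the tool's x, y, z as a fraction of full scale. A call has 1 to 5 rows; each row shifts and turns the commanded pose from where the row before left it, along the tool's axes as they then stand; what a row does not reach is not made up. Full scale, the value 1, is 0.025 m for a shift and 6 degrees for a turn. A row lasts 1/8 s, in which the tool goes at most 62.5 mm and 10.7 degrees, less where a joint would pass 70% of its speed; a pose out of reach is approached as far as the arm can. A call with a number of a shift or a turn outside -1 to 1 is refused whole. A call with a gripper value outside its range is refused whole. The fingers move at their own pace and stop on an object; the grip force is fixed at half the most. Time passes only in rows, so rows that do not move let the fingers close. It gives the time, the measured TCP pose, the force, the opening and the grip force at its end, in the units of the state.
- get_obs(): the state, without advancing time (a new reading comes with each control period).
- snapshot(name): name is "scene" or "top" or "wrist"; returns a dict with "color" (480x640x3 uint8, red, green, blue), "fx", "fy", "cx", "cy" (pixels), "k1" (the pictures are not rectified: a ray, as slopes to the right and down, at radius r is drawn at 1 + k1 r^2 times it, then the intrinsics apply), "R" (3x3) and "t" (3): a world point X has camera coordinates R X + t; the wrist camera has in their place "tool_from_camera" (4x4, takes a point from camera to tool coordinates, whose origin is the TCP and whose axes are the flange's). Camera axes: x right, y down, z forward; pixel columns grow to the right and rows downward; lengths in m; the calibration is good to about 2 mm. A picture is of the moment at which its call begins: read the wrist's pose just before it. There is no depth.
- close_job(): hands the job in; it is judged then, once.
The state is a dict: "clock": time; "joint_pos": joint angles; "qvel": joint speeds; "tau": joint torques, N m; "tool_pos": TCP position; "orientation": TCP orientation; "force": force on the tool from outside, world axes, zero at the start; "moment": the same for the moment, N m; "opening": finger opening in m; "gripper_force": force on a finger pad.
Only numpy, scipy, OpenCV 4.12 (cv2) and the standard library are available. Lean on these libraries where they do the work, as an engineer would, in place of code of your own. Each camera call takes 0.05 s, during which the arm holds its last target. There are 200 camera calls.

## Working session

There is one attempt and no reset: what is moved stays moved. The work goes in short steps, Python scripts to look and compute and a shell command to move; the robot and the scene stay as the last step left them, time stands still between calls to the robot, and variables do not carry over. Pictures are saved under pics/ and viewed, at most 10 in all, crops included, and the job is handed in when it is done.

```bash
ls; mkdir -p pics; cat > h.py <<'E'
from plant import *
import numpy as np, cv2
def save(n,f):
    s=snapshot(n); cv2.imwrite('pics/'+f+'.png',s['color'][:,:,::-1]); np.save('pics/'+f+'.npy',s,allow_pickle=True); return s
E
python3 - <<'E'
from h import *
print(get_obs())
for n in('scene','top'):
    s=save(n,n+'0'); print({k:v for k,v in s.items() if k!='color'})
s=save('wrist','wrist0');print({k:v for k,v in s.items() if k!='color'})
E
```

```text
pics
{'clock': 0.0, 'joint_pos': array([-5.18479929e+01,  2.05897189e+01,  6.34359897e-01, -1.95140011e-02,
       -7.01355489e+01, -1.65063265e+01]), 'qvel': array([-0.01316996,  0.01035612,  0.03718582, -0.04624462,  0.03822526,
        0.018982  ]), 'tau': array([ 1.71690886e-04, -5.82726896e+01,  2.93071944e+01,  6.99730530e+00,
        7.13380767e-03, -1.41948622e-04]), 'tool_pos': array([ 0.24890314, -0.62722316,  0.40374818]), 'orientation': array([ 1.79907626e+02, -8.24271746e-03, -1.58360958e+02]), 'force': array([-0.87637244, -0.13629896,  0.1433944 ]), 'moment': array([ 0.0169341 , -0.01002173, -0.0255393 ]), 'gripper_force': 0.0, 'opening': 0.08758721036878045}
{'fx': 558.2852847252075, 'fy': 558.2852847252075, 'cx': 327.6075645276359, 'cy': 233.13313697824594, 'k1': -0.09572198224183401, 'R': array([[-0.56628455,  0.82410211, -0.01332387],
       [ 0.54270957,  0.36066076, -0.75854475],
       [-0.62031293, -0.43678316, -0.65148472]]), 't': array([ 0.31516803, -0.26909052,  1.69259204])}
{'fx': 461.09918865585286, 'fy': 461.09918865585286, 'cx': 320.809816671967, 'cy': 239.49936324281367, 'k1': -0.06982657384638331, 'R': array([[-0.0059574 , -0.99994492, -0.00864134],
       [-0.99938108,  0.0062532 , -0.03461731],
       [ 0.03466944,  0.00842977, -0.99936328]]), 't': array([0.0412844 , 0.59706134, 1.41175466])}
{'fx': 356.40712560823545, 'fy': 356.40712560823545, 'cx': 317.12170411857534, 'cy': 235.80279208810808, 'k1': -0.012661117817831488, 'tool_from_camera': array([[-3.02653329e-05, -9.58774097e-01, -2.84169370e-01,
         7.77166829e-02],
       [ 9.99999216e-01,  3.26761996e-04, -1.20898409e-03,
         1.20301778e-03],
       [ 1.25199838e-03, -2.84169184e-01,  9.58773335e-01,
         2.00105965e-02],
       [ 0.00000000e+00,  0.00000000e+00,  0.00000000e+00,
         1.00000000e+00]])}
```

View pics/top0.png

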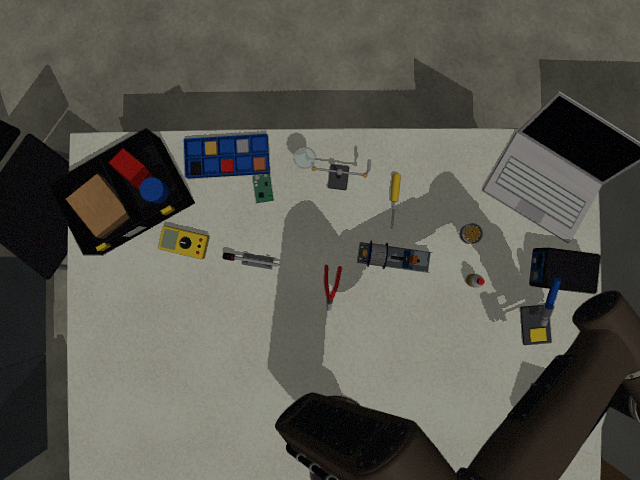

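View pics/scene0.png

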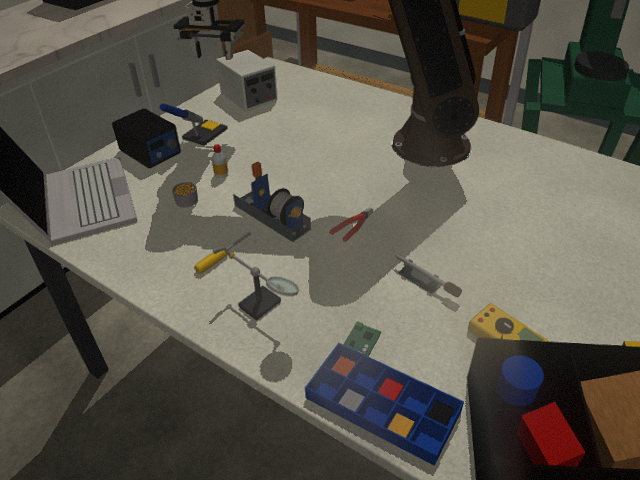

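Top view: the stand runs from (358,250) to (430,262), with the tab at (415,260). The spindle knob is at (228,257) and its nose at about (278,264). In the image, up is world +x and left is world +y. The scene view confirms the fixed cheek and reel are on the +y side, facing the spindle.

```bash
cat >> h.py <<'E'
from scipy.spatial.transform import Rotation as Ro
def cam(s,obs=None):
    "camera centre and rotation cam->world"
    if 'R' in s: return -s['R'].T@s['t'], s['R'].T
    M=s['tool_from_camera']; R=Ro.from_euler('xyz',obs['orientation'],degrees=True).as_matrix()
    return obs['tool_pos']+R@M[:3,3], R@M[:3,:3]
def rays(s,px,obs=None):
    K=np.array([[s['fx'],0,s['cx']],[0,s['fy'],s['cy']],[0,0,1.]])
    n=cv2.undistortPoints(np.array(px,float).reshape(-1,1,2),K,np.array([s['k1'],0,0,0,0.]))[:,0]
    c,R=cam(s,obs); return c,np.c_[n,np.ones(len(n))]@R.T
def plane(s,px,z,obs=None):
    c,d=rays(s,px,obs); return c+d*((z-c[2])/d[:,2])[:,None]
def proj(s,X,obs=None):
    c,R=cam(s,obs); p=(np.atleast_2d(X)-c)@R; n=p[:,:2]/p[:,2:]; n=n*(1+s['k1']*(n**2).sum(1))[:,None]
    return n*[s['fx'],s['fy']]+[s['cx'],s['cy']]
def tri(obsl):
    "obsl: list of (c,d) rays"
    A=0;b=0
    for c,d in obsl:
        d=d/np.linalg.norm(d);P=np.eye(3)-np.outer(d,d);A=A+P;b=b+P@c
    return np.linalg.solve(A,b)
def mask(s,lo,hi):
    return cv2.inRange(cv2.cvtColor(s['color'],cv2.COLOR_RGB2HSV),np.array(lo),np.array(hi))
def wshot(f):
    o=get_obs(); s=save('wrist',f); s['obs']=o; np.save('pics/'+f+'.npy',s,allow_pickle=True); return s,o
def load(f): return np.load('pics/'+f+'.npy',allow_pickle=True).item()
E
python3 - <<'E'
from h import *
s=load('top0')
print('tab',plane(s,[(415,260)],.14)); print('stand ends',plane(s,[(359,254),(429,260)],.03)); print('knob,nose',plane(s,[(228,257),(278,264)],.03))
print('helper,flux',plane(s,[(338,178),(478,281)],.05))
m=mask(s,(5,150,60),(18,255,255));n,l,st,ce=cv2.connectedComponentsWithStats(m);print([(st[i],ce[i]) for i in range(1,n) if st[i][4]>5])
E
python3 -m handwheel '[[1,0,0,-1,0,0,1],[1,0,0,-0.5,0,0,1]]'
```

```text
tab [[ 0.53366444 -0.22711966  0.14      ]]
stand ends [[ 0.55181565 -0.0783044   0.03      ]
 [ 0.53213403 -0.29144821  0.03      ]]
knob,nose [[0.54494671 0.32110158 0.03      ]
 [0.52287864 0.16812624 0.03      ]]
helper,flux [[ 0.78118889 -0.01564537  0.05      ]
 [ 0.46810275 -0.43465777  0.05      ]]
[(array([254, 158,  11,  13, 123], dtype=int32), array([259.18699187, 163.78861789])), (array([199, 238,   4,   4,   7], dtype=int32), array([200.57142857, 239.57142857])), (array([412, 256,   6,   8,  33], dtype=int32), array([414.36363636, 259.24242424]))]
clock: 0.4
tool_pos: [0.249, -0.6275, 0.4431]
orientation: [-180.0, -0.0, -170.5]
force: [-0.7, -0.5, 0.3]
opening: 0.0875
gripper_force: 0.0
```

```bash
python3 -m handwheel '[[1,0,0,0,0,0,-1],[1,0,0,0,0,0,-1],[1,0,0,0,0,0,-1],[1,0,0,0,0,0,-1],[1,0,0,0,0,0,-1]]' >/dev/null
python3 -m handwheel '[[1,0,0,0,0,0,-1],[1,0,0,0,0,0,-1],[1,0,0,0,0,0,-1],[1,0,0,0,0,0,-1],[1,0,0,0,0,0,-1]]' >/dev/null
python3 -m handwheel '[[1,0,0,0,0,0,-1],[1,0,0,0,0,0,-1],[1,0,0,0,0,0,-0.6],[1,-1,-0.5,0,0,0,0],[1,-1,-0.5,0,0,0,0]]'
python3 -c "
from h import *
o=get_obs();R=Ro.from_euler('xyz',o['orientation'],degrees=True).as_matrix()
print(o['joint_pos'],(R.T@(np.array([.54,-.12,.45])-o['tool_pos']))/.025)"
```

```text
clock: 2.28
tool_pos: [0.2781, -0.5792, 0.4415]
orientation: [180.0, 0.0, -94.8]
force: [0.9, 0.4, 0.7]
opening: 0.0877
gripper_force: 0.0
[-4.69869661e+01  1.63913684e+01 -4.73279300e-01 -1.03953348e-02
 -7.31965841e+01  4.21844068e+01] [-19.18105783  -8.90059009  -0.33062293]
```

```bash
python3 -m handwheel '[[1,-1,-0.47,0,0,0,0],[1,-1,-0.47,0,0,0,0],[1,-1,-0.47,0,0,0,0],[1,-1,-0.47,0,0,0,0],[1,-1,-0.47,0,0,0,0]]' >/dev/null
python3 -m handwheel '[[1,-1,-0.47,0,0,0,0],[1,-1,-0.47,0,0,0,0],[1,-1,-0.47,0,0,0,0],[1,-1,-0.47,0,0,0,0],[1,-1,-0.47,0,0,0,0]]'
python3 -m handwheel '[[1,-1,-0.47,0,0,0,0],[1,-1,-0.47,0,0,0,0],[1,-1,-0.47,0,0,0,0],[1,0,0,0,0,0,0],[1,0,0,0,0,0,0]]'
python3 -c "
from h import *
s,o=wshot('w1');print(o['tool_pos'],o['orientation'],o['qvel'].max())"
python3 -m handwheel '[[1,-1,-0.4,0,0,0,0],[1,-1,-0.4,0,0,0,0],[1,-1,-0.4,0,0,0,0],[1,-1,-0.4,0,0,0,0],[1,0,0,0,0,0,0]]'
python3 -c "
from h import *
s,o=wshot('w2');print(o['tool_pos'],o['orientation'],o['qvel'].max())
cv2.imwrite('pics/w12.png',np.hstack([cv2.resize(cv2.imread('pics/w%d.png'%i)[:, 120:520],(400,480)) for i in (1,2)]))"
```

```text
clock: 3.52
tool_pos: [0.4161, -0.3394, 0.442]
orientation: [180.0, 0.0, -94.8]
force: [0.8, -0.2, 0.1]
opening: 0.0876
gripper_force: 0.0
clock: 4.15
tool_pos: [0.4571, -0.2685, 0.442]
orientation: [180.0, 0.0, -94.7]
force: [-0.3, -0.3, -0.7]
opening: 0.0874
gripper_force: 0.0
[ 0.4570536  -0.2684739   0.44203318] [ 1.79980242e+02  3.93764755e-03 -9.47306671e+01] 0.016783160325236773
clock: 4.82
tool_pos: [0.5057, -0.1717, 0.442]
orientation: [180.0, 0.0, -94.7]
force: [0.2, 0.7, -0.2]
opening: 0.0875
gripper_force: 0.0
[ 0.50567644 -0.17165701  0.44201491] [ 1.79991318e+02  2.28309414e-03 -9.47076980e+01] 1.3256288976218902
```

View pics/w12.png

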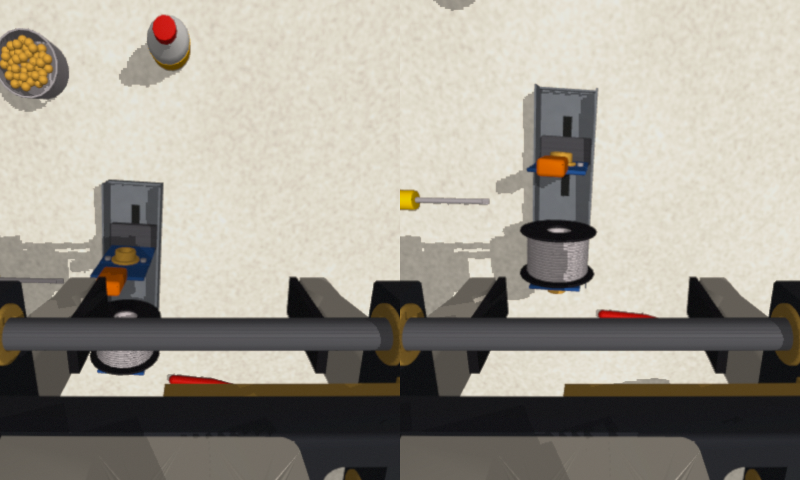

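The crops start at column 120. View w1 shows the tab at about (112,281) and the bushing at (125,255), with the reel below them. View w2 shows the tab at (552,165) of the montage, the channel's far edge from (536,87) to (597,91), and the reel at (557,252). Next I measure the tab and the channel lips.

```bash
python3 - <<'E'
from h import *
import h
for f in('w1','w2'):
    s=load(f);o=s['obs']
    m=mask(s,(5,170,110),(17,255,255));n,l,st,ce=cv2.connectedComponentsWithStats(m)
    for i in range(1,n):
        if st[i][4]>150:
            cnt=cv2.findContours((l==i).astype(np.uint8),cv2.RETR_EXTERNAL,cv2.CHAIN_APPROX_NONE)[0][0]
            p=cv2.approxPolyDP(cnt,2.5,True)[:,0]
            print(f,st[i],ce[i]);print(p.tolist());print(plane(s,p,.148,o).round(4).tolist())
s=load('w2');o=s['obs'];C=np.array([[256,87],[317,91],[308,235],[256,200]]);print(plane(s,C,.0375,o))
c=s['color'][60:320,230:340];cv2.imwrite('pics/c1.png',cv2.resize(c[:,:,::-1],None,fx=2.3,fy=2.3,interpolation=cv2.INTER_CUBIC))
E
```

```text
w1 [220 272  23  24 351] [233.26210826 283.47293447]
[[222, 273], [220, 275], [227, 277], [227, 294], [237, 295], [242, 286], [242, 275]]
[[0.5374, -0.2381, 0.148], [0.5393, -0.2365, 0.148], [0.5338, -0.2343, 0.148], [0.5362, -0.2189, 0.148], [0.5279, -0.2173, 0.148], [0.5225, -0.2252, 0.148], [0.5211, -0.235, 0.148]]
w2 [257 155  32  22 599] [271.94657763 165.79465776]
[[257, 160], [259, 175], [282, 176], [288, 165], [287, 158], [264, 156]]
[[0.5452, -0.23, 0.148], [0.5451, -0.2187, 0.148], [0.5277, -0.2165, 0.148], [0.5223, -0.2244, 0.148], [0.5225, -0.2296, 0.148], [0.5396, -0.2325, 0.148]]
[[ 0.5560037  -0.29461961  0.0375    ]
 [ 0.49528614 -0.28579545  0.0375    ]
 [ 0.51777908 -0.13615317  0.0375    ]
 [ 0.57087456 -0.18051174  0.0375    ]]
```

View pics/c1.png

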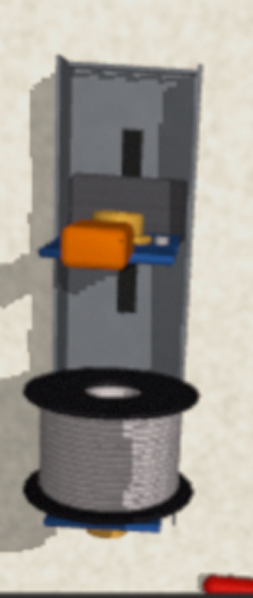

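```bash
cat >> h.py <<'E'
def go(X):
    "tool-axis shift in rows units to bring TCP to X"
    o=get_obs();R=Ro.from_euler('xyz',o['orientation'],degrees=True).as_matrix()
    print('pos',o['tool_pos'].round(4),'ori',o['orientation'].round(2),'f',o['force'].round(1),'open',round(o['opening'],4),'GO',(R.T@(np.array(X)-o['tool_pos'])/.025).round(2))
E
python3 -m handwheel '[[1,0,0,0,0,0,0.63],[1,0,0,0,0,0,0],[1,0,0,0,0,0,0]]'>/dev/null
python3 -c "
from h import *
go([.5343,-.2227,.292])"
```

```text
pos [ 0.505  -0.1727  0.4422] ori [180.    -0.   -98.51] f [-0.3  0.1  0.3] open 0.0876 GO [ 1.8  -1.45  6.01]
```

```bash
python3 -m handwheel '[[1,0.9,-0.73,0.5,0,0,0],[1,0.9,-0.72,0.5,0,0,0],[1,0,0,1,0,0,0],[1,0,0,1,0,0,0],[1,0,0,0,0,0,0]]'>/dev/null
python3 -m handwheel '[[1,0,0,0,0,0,0]]'>/dev/null
python3 -c "
from h import *
go([.5343,-.2227,.292])
s,o=wshot('w3')
m=mask(s,(5,170,80),(17,255,255));n,l,st,ce=cv2.connectedComponentsWithStats(m);print([(st[i],ce[i]) for i in range(1,n) if st[i][4]>100])
go([.5343,-.2227,.292])"
```

```text
pos [ 0.5348 -0.2222  0.3682] ori [-1.7994e+02 -2.0000e-02 -9.8500e+01] f [-0.6  0.6  0.4] open 0.0878 GO [0.02 0.02 3.05]
[(array([ 296,  235,   35,   36, 1162], dtype=int32), array([313.01979346, 253.06282272])), (array([360, 383,  75,   2, 128], dtype=int32), array([399.7421875, 383.5625   ]))]
pos [ 0.5349 -0.2221  0.3685] ori [-1.799e+02 -2.000e-02 -9.850e+01] f [-0.1 -1.   0.1] open 0.0871 GO [0.03 0.02 3.06]
```

View pics/w3.png

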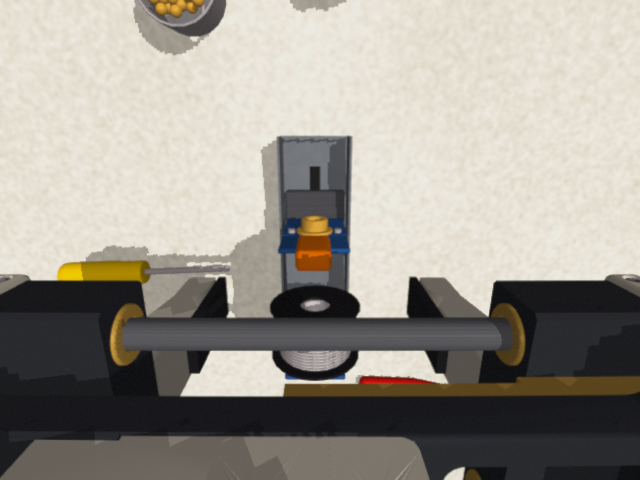

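The view shows the tab centred at (313,253), the channel straight in the image at columns 279–351, and the far end edge at row 137. The grasp is lined up laterally. Next I check y from the tab's lower edge and work out the cheek's value.

```bash
python3 - <<'E'
from h import *
s=load('w3');o=s['obs']
# stand frame direction
a=np.radians(-8.5);ex=np.array([np.cos(a),np.sin(a)]);ey=np.array([-np.sin(a),np.cos(a)])
def st(X): X=X[:,:2]-o['tool_pos'][:2]; return np.c_[X@ex,X@ey].round(4)
print('tab inner top edge',st(plane(s,[(313,270.5)],.148,o)))
print('channel end corners',st(plane(s,[(278.5,137),(351,136)],.0375,o)))
h=cv2.cvtColor(s['color'],cv2.COLOR_RGB2HSV)
for c in(288,343): print(c,[(r,h[r,c].tolist()) for r in range(212,258,2)])
print([(r,h[r,313].tolist()) for r in range(230,274,2)])
E
```

```text
tab inner top edge [[0.0015 0.0046]]
channel end corners [[ 0.0317 -0.0713]
 [-0.0292 -0.0721]]
288 [(212, [135, 13, 78]), (214, [140, 10, 78]), (216, [135, 13, 78]), (218, [114, 62, 66]), (220, [109, 169, 68]), (222, [108, 186, 70]), (224, [108, 191, 72]), (226, [107, 191, 84]), (228, [114, 58, 88]), (230, [125, 15, 100]), (232, [120, 25, 101]), (234, [108, 177, 95]), (236, [108, 183, 82]), (238, [108, 185, 69]), (240, [107, 192, 69]), (242, [107, 192, 69]), (244, [108, 193, 70]), (246, [108, 187, 71]), (248, [108, 194, 79]), (250, [108, 186, 100]), (252, [108, 162, 96]), (254, [106, 28, 119]), (256, [111, 15, 122])]
343 [(212, [120, 5, 52]), (214, [130, 15, 52]), (216, [110, 14, 54]), (218, [114, 23, 56]), (220, [110, 49, 63]), (222, [111, 81, 82]), (224, [109, 129, 85]), (226, [109, 156, 85]), (228, [108, 185, 84]), (230, [107, 188, 84]), (232, [108, 190, 83]), (234, [108, 191, 103]), (236, [107, 186, 89]), (238, [108, 185, 84]), (240, [108, 185, 84]), (242, [108, 197, 83]), (244, [108, 188, 84]), (246, [108, 185, 84]), (248, [107, 191, 111]), (250, [107, 193, 147]), (252, [107, 184, 122]), (254, [116, 23, 77]), (256, [107, 19, 92])]
[(230, [19, 188, 218]), (232, [19, 188, 178]), (234, [19, 188, 207]), (236, [15, 229, 137]), (238, [13, 247, 123]), (240, [14, 251, 124]), (242, [14, 255, 125]), (244, [14, 251, 126]), (246, [14, 255, 128]), (248, [14, 255, 129]), (250, [14, 255, 157]), (252, [14, 255, 208]), (254, [14, 255, 220]), (256, [14, 255, 180]), (258, [14, 255, 149]), (260, [14, 255, 147]), (262, [14, 252, 147]), (264, [14, 250, 147]), (266, [14, 255, 144]), (268, [14, 255, 140]), (270, [11, 200, 139]), (272, [120, 11, 119])]
```

```bash
python3 - <<'E'
from h import *
s=load('w3');o=s['obs']
a=np.radians(-8.5);ex=np.array([np.cos(a),np.sin(a)]);ey=np.array([-np.sin(a),np.cos(a)])
def st(X): X=X[:,:2]-o['tool_pos'][:2]; return np.c_[X@ex,X@ey].round(4)
print('plate inner top edge',st(plane(s,[(285,252.8),(343,253)],.108,o)), st(plane(s,[(279,252.8),(350,252)],.108,o)))
print('fixed cheek top-ish',st(plane(s,[(300,377)],.092,o)), st(plane(s,[(275,303),(359,303)],.064,o)))
E
python3 -m handwheel '[[1,0.1,0,1,0,0,0],[1,0,0,1,0,0,0],[1,0,0,1,0,0,0],[1,0,0,0,0,0,0]]' >/dev/null
python3 -m handwheel '[[-1,0,0,0.06,0,0,0],[-1,0,0,0,0,0,0],[-1,0,0,0,0,0,0],[-1,0,0,0,0,0,0],[-1,0,0,0,0,0,0]]'
python3 -m handwheel '[[-1,0,0,0,0,0,0],[-1,0,0,0,0,0,0],[-1,0,0,0,0,0,0]]'
```

```text
plate inner top edge [[ 0.022   0.0072]
 [-0.0194  0.0073]] [[ 0.0263  0.0072]
 [-0.0243  0.0066]]
fixed cheek top-ish [[0.0137 0.1245]] [[ 0.0363  0.0693]
 [-0.0377  0.0692]]
clock: 7.18
tool_pos: [0.5341, -0.2244, 0.2908]
orientation: [-180.0, 0.0, -98.5]
force: [-0.1, 0.2, 0.5]
opening: 0.0432
gripper_force: 0.0
clock: 7.55
tool_pos: [0.5363, -0.2246, 0.291]
orientation: [-179.7, -0.0, -98.5]
force: [10.8, -3.5, -7.7]
opening: 0.0221
gripper_force: 30.0
```

```bash
python3 -m handwheel '[[-1,0,-0.09,0,0,0,0],[-1,0,0,0,0,0,0]]'
python3 -m handwheel '[[-1,-0.4,0,0,0,0,0],[-1,-0.4,0,0,0,0,0],[-1,-0.4,0,0,0,0,0],[-1,-0.4,0,0,0,0,0],[-1,-0.4,0,0,0,0,0]]'
python3 -m handwheel '[[-1,0,0,0,0,0,0],[-1,0,0,0,0,0,0]]'
```

```text
clock: 7.8
tool_pos: [0.537, -0.2248, 0.2909]
orientation: [-179.9, -0.0, -98.5]
force: [4.0, -0.9, -0.2]
opening: 0.0214
gripper_force: 30.0
clock: 8.43
tool_pos: [0.5442, -0.1756, 0.2909]
orientation: [-179.9, -0.1, -98.5]
force: [4.7, -5.3, -2.3]
opening: 0.0215
gripper_force: 30.0
clock: 8.68
tool_pos: [0.5443, -0.175, 0.2909]
orientation: [-179.9, 0.0, -98.5]
force: [3.7, 3.3, 0.0]
opening: 0.0218
gripper_force: 30.0
```

```bash
for i in 1; do
python3 -m handwheel '[[-1,-0.08,0,0,0,0,0],[-1,-0.08,0,0,0,0,0]]' | egrep 'pos|force:'
python3 -m handwheel '[[-1,-0.08,0,0,0,0,0],[-1,-0.08,0,0,0,0,0]]' | egrep 'pos|force:'
python3 -m handwheel '[[-1,-0.04,0,0,0,0,0],[-1,-0.04,0,0,0,0,0]]' | egrep 'pos|force:'; done
```

```text
tool_pos: [0.5447, -0.1721, 0.2909]
force: [5.8, -5.3, -2.9]
gripper_force: 30.0
tool_pos: [0.5453, -0.1682, 0.291]
force: [4.3, -4.4, -1.9]
gripper_force: 30.0
tool_pos: [0.5456, -0.1662, 0.291]
force: [4.6, -5.3, -2.0]
gripper_force: 30.0
```

```bash

python3 -m handwheel '[[-1,-0.04,0,0,0,0,0],[-1,-0.04,0,0,0,0,0]]' | egrep 'pos|force:'|head -2
python3 -m handwheel '[[-1,-0.04,0,0,0,0,0]]' | egrep 'pos|force:'|head -2
python3 -m handwheel '[[-1,-0.04,0,0,0,0,0]]' | egrep 'pos|force:'|head -2
```

```text
tool_pos: [0.5459, -0.1643, 0.2909]
force: [5.4, -5.1, -2.3]
tool_pos: [0.546, -0.1633, 0.2909]
force: [4.8, -4.8, -1.1]
tool_pos: [0.5461, -0.1626, 0.2909]
force: [5.7, -8.4, -2.7]
```

```bash

python3 -m handwheel '[[-1,-0.03,0,0,0,0,0]]' | egrep 'pos|force:'|head -2
python3 -m handwheel '[[-1,-0.03,0,0,0,0,0]]' | egrep 'pos|force:'|head -2
python3 -m handwheel '[[-1,-0.03,0,0,0,0,0]]' | egrep 'pos|force:'|head -2
```

```text
tool_pos: [0.5462, -0.162, 0.2909]
force: [4.2, -8.9, -2.1]
tool_pos: [0.5463, -0.1613, 0.2909]
force: [5.3, -9.2, -2.8]
tool_pos: [0.5464, -0.1606, 0.2909]
force: [5.2, -8.9, -3.7]
```

```bash

for_=1; python3 -m handwheel '[[-1,-0.03,0,0,0,0,0]]' | egrep 'pos|force:'|head -2
python3 -m handwheel '[[-1,-0.03,0,0,0,0,0]]' | egrep 'pos|force:'|head -2
```

```text
tool_pos: [0.5466, -0.1598, 0.2909]
force: [4.5, -8.3, -2.8]
tool_pos: [0.5466, -0.1594, 0.2909]
force: [5.3, -14.7, -3.5]
```

```bash

python3 -m handwheel '[[-1,-0.03,0,0,0,0,0]]' | egrep 'pos|force:'|head -2
python3 -m handwheel '[[-1,-0.03,0,0,0,0,0]]' | egrep 'pos|force:'|head -2
```

```text
tool_pos: [0.5467, -0.1593, 0.2909]
force: [6.4, -18.8, -4.6]
tool_pos: [0.5467, -0.1591, 0.2909]
force: [5.3, -23.0, -5.6]
```

```bash

python3 -m handwheel '[[-1,0.08,0,0,0,0,0],[-1,0.08,0,0,0,0,0],[-1,0.08,0,0,0,0,0],[-1,0,0,0,0,0,0]]' | egrep 'pos|force:'|head -2
```

```text
tool_pos: [0.5462, -0.1621, 0.2909]
force: [4.6, 1.3, -0.9]
```

```bash

python3 -m handwheel '[[-1,0.06,0,0,0,0,0],[-1,0,0,0,0,0,0]]' | egrep 'pos|force:'|head -2
python3 -m handwheel '[[-1,0.04,0,0,0,0,0],[-1,0,0,0,0,0,0]]' | egrep 'pos|force:'|head -2
```

```text
tool_pos: [0.546, -0.1634, 0.2909]
force: [5.5, 1.3, -0.4]
tool_pos: [0.5458, -0.1644, 0.2909]
force: [4.4, 3.5, 0.4]
```

```bash

python3 -m handwheel '[[0.2,0,0,0,0,0,0],[0.2,0,0,0,0,0,0],[0.2,0,0,0,0,0,0],[0.2,0,0,-0.5,0,0,0],[0.2,0,0,-1,0,0,0]]' | egrep 'pos|force:'|head -2
python3 -m handwheel '[[0.2,-0.5,0,-1,0,0,0],[0.2,-1,0,-1,0,0,0],[0.2,-1,0,-0.5,0,0,0],[0.2,-1,0,0,0,0,0],[0.2,-1,0,0,0,0,0]]' 
python3 -m handwheel '[[0.2,-1,0,0,0,0,0],[0.2,0,0,0,0,0,0],[0.2,0,0,0,0,0,0],[0.2,0,0,0,0,0,0]]' 
python3 - <<'E'
from h import *
s,o=wshot('w4');print(o['tool_pos'],o['orientation'])
cv2.imwrite('pics/w4c.png',cv2.resize(s['color'][100:330,180:460,::-1],None,fx=2.5,fy=2.5,interpolation=cv2.INTER_CUBIC))
E
```

```text
tool_pos: [0.545, -0.1647, 0.3284]
force: [-0.0, -0.1, 0.8]
clock: 13.05
tool_pos: [0.562, -0.0527, 0.392]
orientation: [-179.9, 0.0, -98.5]
force: [0.1, -0.1, -0.6]
opening: 0.0523
gripper_force: 0.0
clock: 13.55
tool_pos: [0.5656, -0.0294, 0.3909]
orientation: [-180.0, -0.0, -98.6]
force: [-0.4, 0.9, -0.8]
opening: 0.0524
gripper_force: 0.0
[ 0.56561863 -0.0293685   0.39090489] [-1.79995804e+02 -3.09085601e-03 -9.85745929e+01]
```

View pics/w4c.png

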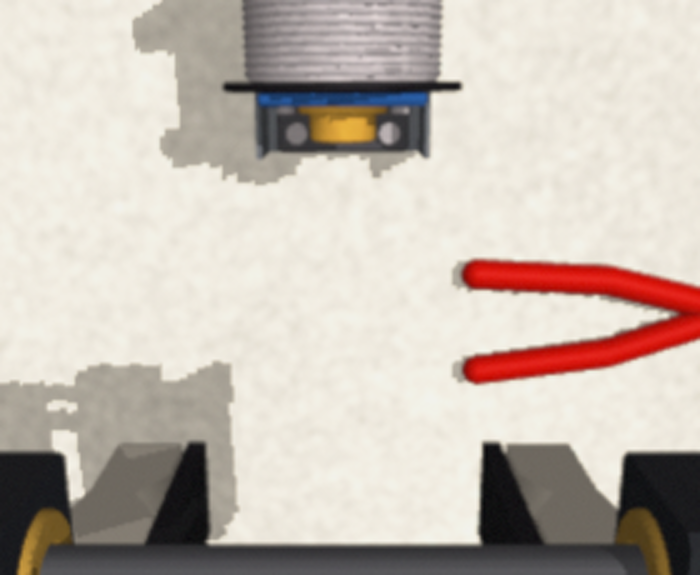

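The crop (×2.5, offset (180,100)) shows the fixed bushing centred at about (317,148), its mouth's lower edge at row 156–157, and the channel's +y end at row ≈161, columns 283–352. The cutters are to the right and out of the way. Next I put numbers on the bushing and the cheek gap.

```bash
python3 - <<'E'
from h import *
s=load('w4');o=s['obs']
b=mask(s,(15,120,60),(28,255,255));b[:120]=0;b[200:]=0;b[:,:280]=0;b[:,360:]=0
ys,xs=np.nonzero(b);print('brass rows',ys.min(),ys.max())
for r in range(ys.min(),ys.max()+1,2): q=xs[ys==r];print(r,q.min(),q.max(),end='; ')
u=mask(s,(100,120,40),(116,255,255))
print()
for c in (290,296,302,335,342,348): print(c,[r for r in range(0,165) if u[r,c]])
P=plane(s,[(283.2,161),(352,161)],.0375,o);print('chan end',P)
X=plane(s,[(317.1,150)],.065,o);print(X)
E
```

```text
brass rows 143 156
143 300 333; 145 301 332; 147 304 329; 149 304 329; 151 304 330; 153 304 329; 155 305 329; 
290 [48, 49, 50, 51, 52, 53, 54, 55, 56, 57, 58, 59, 60, 61, 62, 63, 137, 138, 139, 140, 141, 142]
296 [48, 49, 50, 51, 52, 53, 54, 55, 56, 57, 58, 59, 60, 61, 62, 63, 137, 138, 139, 140, 141]
302 [48, 49, 50, 51, 52, 53, 54, 55, 56, 57, 58, 59, 60, 61, 62, 137, 138, 139, 140, 141]
335 [48, 49, 50, 51, 52, 53, 54, 55, 56, 57, 58, 59, 60, 61, 62, 137, 138, 139, 140, 141]
342 [48, 49, 50, 51, 52, 53, 54, 55, 56, 57, 58, 59, 60, 61, 62, 63, 136, 137, 138, 139, 140, 141]
348 [48, 49, 50, 51, 52, 53, 54, 55, 56, 57, 58, 59, 60, 61, 62, 63, 136, 137, 138, 139, 140, 141, 142]
chan end [[ 0.58798695 -0.08283895  0.0375    ]
 [ 0.52546465 -0.07341553  0.0375    ]]
[[ 0.55547225 -0.08929727  0.065     ]]
```

```bash

python3 -m handwheel '[[0.2,-1,0.19,0,0,0,0],[0.2,-1,0.19,0,0,0,0],[0.2,-1,0.19,0,0,0,0],[0.2,-1,0.19,0,0,0,0],[0.2,-1,0.19,0,0,0,0]]' >/dev/null
python3 -m handwheel '[[0.2,-1,0.19,0,0,0,0],[0.2,-1,0.19,0,0,0,0],[0.2,-1,0.19,0,0,0,0],[0.2,-1,0.19,0,0,0,0],[0.2,-1,0.19,0,0,0,0]]' >/dev/null
python3 -m handwheel '[[0.2,-1,0.19,0,0,0,0],[0.2,-1,0.19,0,0,0,0],[0.2,-1,0.19,0,0,0,0],[0.2,-1,0.19,0,0,0,0],[0.2,-1,0.19,0,0,0,0]]' >/dev/null
python3 -m handwheel '[[0.2,-1,0.19,0,0,0,0],[0.2,-0.5,0,0,0,0,0],[0.2,0,0,0,0,0,0],[0.2,0,0,0,0,0,0]]' 
python3 - <<'E'
from h import *
s,o=wshot('w5');print(o['tool_pos'],o['orientation'])
E
```

```text
clock: 15.98
tool_pos: [0.5519, 0.39, 0.3906]
orientation: [180.0, -0.0, -98.6]
force: [0.7, -1.0, -0.6]
opening: 0.0526
gripper_force: 0.0
[0.55193221 0.38995615 0.39061542] [ 1.79990357e+02 -1.86757032e-02 -9.85596012e+01]
```

View pics/w5.png

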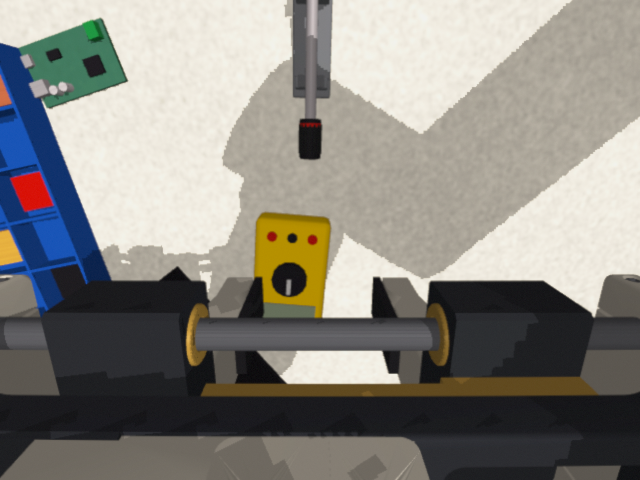

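The knob lies at (310.5, 120–159) with its red shoulder ring at row ≈124. The rod runs up to (312,0), and the meter is about 55 px beyond the knob's end.

```bash
python3 - <<'E'
from h import *
s=load('w5');o=s['obs']
g=cv2.cvtColor(s['color'],cv2.COLOR_RGB2GRAY).astype(int)
for r in (5,30,60,85,100,108,114,130,138,146,152): print(r,g[r,292:330:1].tolist() if r in(5,60,108,138) else '')
c=np.where(g[100:170,310]<60)[0]+100;print('knob rows',c.min(),c.max())
E
```

```text
5 [152, 87, 81, 86, 87, 86, 86, 86, 84, 85, 85, 85, 85, 84, 93, 118, 140, 154, 168, 183, 196, 197, 186, 176, 162, 135, 98, 84, 84, 84, 85, 86, 86, 85, 101, 116, 122, 129]
30 
60 [144, 87, 82, 86, 87, 86, 86, 87, 87, 86, 86, 85, 86, 91, 98, 108, 114, 118, 125, 126, 121, 115, 111, 104, 99, 111, 127, 128, 129, 130, 129, 129, 129, 128, 129, 129, 128, 127]
85 
100 
108 [173, 176, 176, 174, 170, 166, 164, 162, 163, 163, 163, 162, 151, 119, 107, 111, 117, 121, 123, 120, 118, 112, 105, 113, 145, 169, 169, 166, 165, 165, 167, 165, 166, 166, 165, 165, 162, 162]
114 
130 
138 [163, 162, 161, 161, 160, 149, 108, 41, 18, 21, 20, 18, 21, 24, 21, 19, 22, 24, 23, 22, 21, 21, 19, 21, 16, 16, 21, 20, 34, 93, 147, 167, 167, 168, 168, 169, 169, 168]
146 
152 
knob rows 119 158
```

```bash
python3 - <<'E'
from h import *
s=load('w5');o=s['obs']
P=plane(s,[(312.1,5),(310.9,60),(310.0,108),(309.6,138)],.03,o);print(P)
d=P[0]-P[2];print('yaw',np.degrees(np.arctan2(d[0],-d[1])), )
d=P[0]-P[3];print('yaw',np.degrees(np.arctan2(d[0],-d[1])), )
print('width',np.linalg.norm(np.diff(plane(s,[(298.3,138),(320.9,138)],.03,o),axis=0)))
# rear end: camera is in front/above (-y side?) 
print('cam',cam(s,o)[0]); E=plane(s,[(310,119),(309.6,158.5)],.035,o);print(E,np.linalg.norm(E[0]-E[1]))
E
```

```text
[[0.528444   0.21340954 0.03      ]
 [0.53594395 0.25512406 0.03      ]
 [0.54283213 0.29416061 0.03      ]
 [0.54723498 0.3199629  0.03      ]]
yaw -10.102873619011739
yaw -10.00143656642333
width 0.02085298345863089
cam [0.53916793 0.31481251 0.37063172]
[[0.54421702 0.30367736 0.035     ]
 [0.54994428 0.33795376 0.035     ]] 0.034751592926404944
```

```bash

python3 -m handwheel '[[0.2,0,0,0,0,0,0.24],[0.2,0,0,0,0,0,0]]' >/dev/null
python3 -c "
from h import *
go([.5472,.3205,.189])"
```

```text
pos [0.5519 0.39   0.3909] ori [-1.7999e+02  1.0000e-02 -1.0004e+02] f [-0.2 -0.   0. ] open 0.0524 GO [ 2.77 -0.3   8.08]
```

```bash

python3 -m handwheel '[[0.2,0.93,-0.1,1,0,0,0],[0.2,0.92,-0.1,1,0,0,0],[0.2,0.92,-0.1,1,0,0,0],[0.2,0,0,1,0,0,0],[0.2,0,0,1,0,0,0]]' >/dev/null
python3 -m handwheel '[[0.2,0,0,1,0,0,0],[0.2,0,0,1,0,0,0],[0.2,0,0,0.5,0,0,0],[0.2,0,0,0.3,0,0,0],[0.2,0,0,0.2,0,0,0]]' >/dev/null
python3 -m handwheel '[[0.2,0,0,0,0,0,0],[0.2,0,0,0,0,0,0]]' 
python3 -c "
from h import *
go([.5472,.3205,.189])"
```

```text
clock: 17.77
tool_pos: [0.5474, 0.3212, 0.1913]
orientation: [-180.0, 0.0, -100.0]
force: [-0.1, -1.1, -0.2]
opening: 0.0524
gripper_force: 0.0
pos [0.5474 0.3212 0.1913] ori [-1.7996e+02  5.0000e-02 -9.9970e+01] f [-0.1 -1.1 -0.2] open 0.0524 GO [0.03 0.   0.09]
```

```bash

python3 -m handwheel '[[0.2,0,0,0.09,0,0,0],[-1,0,0,0,0,0,0],[-1,0,0,0,0,0,0],[-1,0,0,0,0,0,0],[-1,0,0,0,0,0,0]]' 
python3 -m handwheel '[[-1,0,0,0,0,0,0],[-1,0,0,0,0,0,0],[-1,0,0,0,0,0,0]]' 
```

```text
clock: 18.4
tool_pos: [0.5474, 0.3211, 0.1886]
orientation: [-180.0, 0.0, -100.0]
force: [1.5, -1.5, 1.8]
opening: 0.0192
gripper_force: 30.0
clock: 18.77
tool_pos: [0.5474, 0.3211, 0.1886]
orientation: [-180.0, 0.0, -100.0]
force: [2.9, 0.2, 1.2]
opening: 0.0191
gripper_force: 30.0
```

```bash

python3 -m handwheel '[[-1,0,0,-0.3,0,0,0],[-1,0,0,-0.5,0,0,0],[-1,0,0,-0.9,0,0,0],[-1,0,0,-0.9,0,0,0],[-1,0,0,0,0,0,-0.24]]' 
python3 -m handwheel '[[-1,0,0,0,0,0,0],[-1,0,0,0,0,0,0]]' >/dev/null
python3 -c "
from h import *
go([.5852,.1108,.2536])"
```

```text
clock: 19.4
tool_pos: [0.5476, 0.3215, 0.2561]
orientation: [-179.9, 0.2, -98.5]
force: [0.6, 0.2, -1.1]
opening: 0.0194
gripper_force: 30.0
pos [0.5469 0.3208 0.2526] ori [ 1.7994e+02 -6.0000e-02 -9.8550e+01] f [ 0.2  0.4 -0.4] open 0.0193 GO [ 8.08 -2.77 -0.03]
```

```bash

python3 -m handwheel '[[-1,0.6,-0.2,0,0,0,0],[-1,1,-0.35,0,0,0,0],[-1,1,-0.35,0,0,0,0],[-1,1,-0.35,0,0,0,0],[-1,1,-0.35,0,0,0,0]]' >/dev/null
python3 -m handwheel '[[-1,1,-0.35,0,0,0,0],[-1,1,-0.35,0,0,0,0],[-1,1,-0.35,0,0,0,0],[-1,0.48,-0.12,0,0,0,0],[-1,0,0,0,0,0,0]]' >/dev/null
python3 -m handwheel '[[-1,0,0,0,0,0,0],[-1,0,0,0,0,0,0]]' >/dev/null
python3 -c "
from h import *
go([.5852,.1108,.2236])"
```

```text
pos [0.5857 0.1116 0.2534] ori [-1.800e+02  1.000e-02 -9.849e+01] f [-0.5 -0.1 -0.7] open 0.0189 GO [0.03 0.01 1.19]
```

```bash

python3 -m handwheel '[[-1,0,0,0.6,0,0,0],[-1,0,0,0.59,0,0,0],[-1,0,0,0,0,0,0],[-1,0,0,0,0,0,0],[-1,0,0,0,0,0,0]]' >/dev/null
python3 - <<'E'
from h import *
go([.5852,.1108,.2236])
s,o=wshot('w6'); t=save('scene','scene6')
a=cv2.resize(s['color'][30:300,230:400,::-1],None,fx=2.2,fy=2.2,interpolation=cv2.INTER_CUBIC)
b=cv2.resize(t['color'][160:290,220:405,::-1],None,fx=2.2,fy=2.2,interpolation=cv2.INTER_CUBIC)
c=np.zeros((594,374+407,3),np.uint8);c[:,:374]=a;c[:286,374:]=b;cv2.imwrite('pics/c6.png',c)
E
```

```text
pos [0.586 0.111 0.224] ori [-1.7997e+02  2.0000e-02 -9.8530e+01] f [-0.4 -0.1 -2. ] open 0.0193 GO [0.01 0.03 0.02]
```

View pics/c6.png

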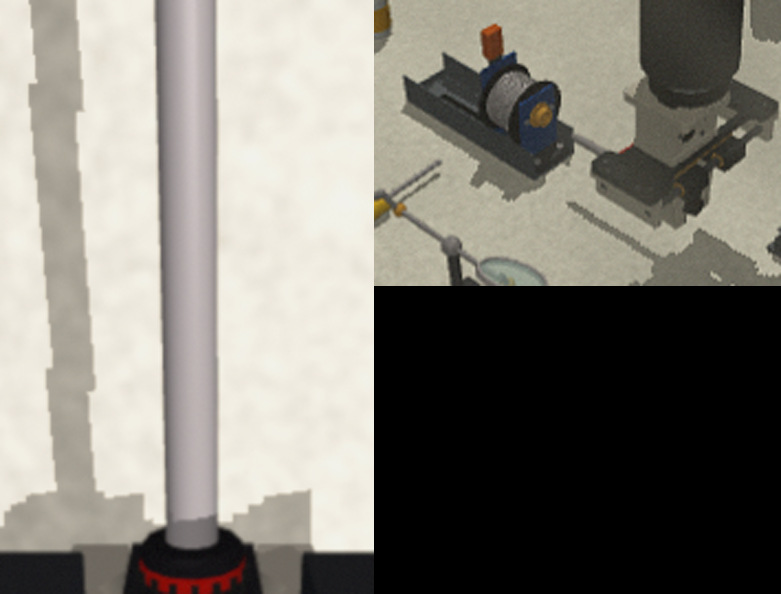

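The rod in the wrist crop is straight, from centre (187,0) to (192,520), i.e. nearly along the tool's x axis. The scene crop shows the nose just short of the fixed bushing, at about (575,138), partly behind the arm. Next I measure the rod's direction in the tool frame and recheck the target.

```bash
python3 - <<'E'
from h import *
s=load('w6');o=s['obs'];R=Ro.from_euler('xyz',o['orientation'],degrees=True).as_matrix()
g=cv2.GaussianBlur(cv2.cvtColor(s['color'],cv2.COLOR_RGB2GRAY),(1,7),0).astype(float)
M=s['tool_from_camera']
K=np.array([[s['fx'],0,s['cx']],[0,s['fy'],s['cy']],[0,0,1.]])
out=[]
for r in range(5,260,12):
    row=g[r]; d=np.gradient(row)
    l=295+np.argmin(d[295:312]); q=322+np.argmax(d[322:335])
    def sub(i,sg): 
        w=np.maximum(sg*d[i-2:i+3],0); return (w*np.arange(i-2,i+3)).sum()/w.sum()
    l,q=sub(l,-1),sub(q,1)
    n=cv2.undistortPoints(np.array([[[l,r]],[[q,r]]],float),K,np.array([s['k1'],0,0,0,0]))[:,0]
    dd=(np.c_[n,np.ones(2)]@M[:3,:3].T); dd/=np.linalg.norm(dd,axis=1)[:,None]
    # rod along tool x: work in y-z plane: edge directions
    an=np.arctan2(dd[:,0]*0+dd[:,1],dd[:,2]); h=(an[1]-an[0])/2; m=an.mean(); D=.005/np.sin(h)
    y=M[1,3]+D*np.sin(m); z=M[2,3]+D*np.cos(m); x=M[0,3]+D*np.cos(m)*dd[:,0].mean()/dd[:,2].mean()
    out.append((x,y,z)); print(r,round(l,1),round(q,1),(np.array(out[-1])*1e3).round(1))
out=np.array(out)
for k in(1,2): p=np.polyfit(out[:,0],out[:,k],1);print('slope deg',np.degrees(p[0]),'at x=0',p[1],'at tip .158',np.polyval(p,.158))
E
```

```text
5 299.2 328.1 [1.181e+02 1.000e-01 1.603e+02]
17 299.4 328.1 [1.145e+02 1.000e-01 1.606e+02]
29 299.7 328.0 [1.108e+02 1.000e-01 1.610e+02]
41 299.9 328.0 [107.    0.2 161.2]
53 300.3 328.0 [103.2   0.2 161.8]
65 300.5 328.0 [ 99.2   0.3 161.3]
77 300.7 328.5 [ 94.8   0.4 158.9]
89 300.9 328.6 [ 90.7   0.5 158.2]
101 301.2 328.5 [ 86.7   0.5 159.3]
113 301.4 328.4 [ 82.5   0.5 159.6]
125 301.7 328.4 [ 78.3   0.5 159.3]
137 301.9 328.5 [ 73.9   0.6 159.3]
149 302.2 328.4 [ 69.5   0.6 159.9]
161 302.4 328.4 [ 65.    0.6 159.8]
173 302.7 328.4 [ 60.5   0.7 159.6]
185 303.0 328.4 [ 55.7   0.7 160.4]
197 303.3 328.8 [ 51.3   0.9 158.1]
209 303.5 328.9 [ 46.6   0.9 157.7]
221 303.8 328.9 [ 41.6   1.  158.2]
233 304.2 328.8 [ 36.3   1.  159.5]
245 304.3 328.7 [ 31.2   1.1 159.2]
257 304.7 328.7 [ 25.9   1.1 159.5]
slope deg -0.6589396750954168 at x=0 0.0014343610001536894 at tip .158 -0.0003827443704313097
slope deg 1.2712187055887034 at x=0 0.1580040987392071 at tip .158 0.1615096371434303
```

```bash

python3 -m handwheel '[[-1,0,0,0,0,0,-0.04],[-1,0.5,0,0.01,0,0,0],[-1,0.5,0,0,0,0,0],[-1,0.2,0,0,0,0,0],[-1,0,0,0,0,0,0]]' 
python3 - <<'E'
from h import *
o=get_obs()
s,o=wshot('w7'); t=save('scene','scene7')
c=cv2.resize(t['color'][175:245,255:345,::-1],None,fx=8,fy=8,interpolation=cv2.INTER_CUBIC);cv2.imwrite('pics/c7.png',c)
org=np.array([.549,-.1295]);a=np.radians(-8.3);ey=np.array([-np.sin(a),np.cos(a)])
def S(x,y,z): return np.array([*(org+y*ey+x*np.array([np.cos(a),np.sin(a)])),z])
tip=[*(o['tool_pos'][:2]-.158*ey),o['tool_pos'][2]-.159]
print('tip y_s',(np.array(tip[:2])-org)@ey, 'lat',(np.array(tip[:2])-org)@[np.cos(a),np.sin(a)])
sh=np.array([*(o['tool_pos'][:2]-.05*ey),.065])
print('crop px (tip,rod50,bushing,chan end)',((proj(t,np.array([tip,sh,S(0,.0435,.065),S(.032,.052,.0375)]))-[255,175])*8).round(0))
E
```

```text
clock: 22.5
tool_pos: [0.5813, 0.0806, 0.2235]
orientation: [-180.0, 0.0, -98.4]
force: [0.5, -0.4, -0.6]
opening: 0.0192
gripper_force: 30.0
tip y_s 0.05454617887548353 lat 0.0016753989308788211
crop px (tip,rod50,bushing,chan end) [[366. 324.]
 [633. 480.]
 [344. 305.]
 [292. 438.]]
```

View pics/c7.png

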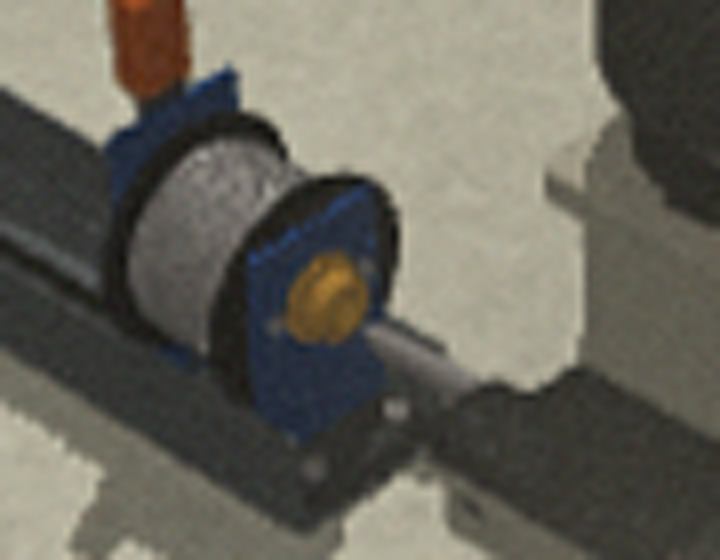

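The crop (×8) shows the nose at about (368,330), just outside the fixed bushing at (340,300). The prediction was (366,324) and (344,305), so it matches to under a pixel of the original image. I'll thread it in gently and watch the force.

```bash

python3 -m handwheel '[[-1,0.2,0,0,0,0,0],[-1,0.2,0,0,0,0,0],[-1,0.1,0,0,0,0,0]]' | egrep 'pos|force:'|head -2
python3 -m handwheel '[[-1,0.1,0,0,0,0,0]]'| egrep 'pos|force:'|head -2
python3 -m handwheel '[[-1,0.1,0,0,0,0,0]]'| egrep 'pos|force:'|head -2
```

```text
tool_pos: [0.5795, 0.0686, 0.2234]
force: [0.1, -0.3, -1.4]
tool_pos: [0.5792, 0.0663, 0.2234]
force: [-0.2, -1.3, -1.1]
tool_pos: [0.5789, 0.0638, 0.2234]
force: [-0.6, -0.5, -1.4]
```

```bash

python3 -m handwheel '[[-1,0.1,0,0,0,0,0],[-1,0.1,0,0,0,0,0]]'| egrep 'pos|force:'|head -2
python3 -m handwheel '[[-1,0,0,0,0,0,0]]'| egrep 'pos|force:|mom'|head -2;  python3 -c "
from plant import *
print(get_obs()['moment'])"
```

```text
tool_pos: [0.5781, 0.0589, 0.2234]
force: [0.1, -0.4, -1.4]
tool_pos: [0.5781, 0.0588, 0.2234]
force: [-0.4, 0.0, -0.7]
[ 0.04711714  0.08845606 -0.01713869]
```

```bash

python3 -m handwheel '[[-1,0.1,0,0,0,0,0],[-1,0.1,0,0,0,0,0]]'| egrep 'pos|force:'|head -2
python3 -m handwheel '[[-1,0.1,0,0,0,0,0],[-1,0.1,0,0,0,0,0]]'| egrep 'pos|force:'|head -2
python3 -m handwheel '[[-1,0.1,0,0,0,0,0],[-1,0.1,0,0,0,0,0]]'| egrep 'pos|force:'|head -2
```

```text
tool_pos: [0.5774, 0.054, 0.2234]
force: [-0.8, 0.4, -1.2]
tool_pos: [0.5767, 0.0489, 0.2234]
force: [-0.4, 0.3, -0.4]
tool_pos: [0.576, 0.044, 0.2234]
force: [0.2, 0.6, -1.5]
```

```bash

python3 -m handwheel '[[-1,0.25,0,0,0,0,0],[-1,0.25,0,0,0,0,0],[-1,0.25,0,0,0,0,0]]'| egrep 'pos|force:'|head -2
python3 -m handwheel '[[-1,0.25,0,0,0,0,0],[-1,0.25,0,0,0,0,0],[-1,0.1,0,0,0,0,0]]'| egrep 'pos|force:'|head -2
python3 -m handwheel '[[-1,0.1,0,0,0,0,0],[-1,0.1,0,0,0,0,0]]'| egrep 'pos|force:'|head -2
```

```text
tool_pos: [0.5732, 0.0251, 0.2234]
force: [0.8, -0.2, -0.9]
tool_pos: [0.571, 0.0103, 0.2234]
force: [-0.9, 0.3, -1.3]
tool_pos: [0.5704, 0.0058, 0.2234]
force: [0.3, -1.3, -1.3]
```

```bash

python3 -m handwheel '[[-1,0.1,0,0,0,0,0],[-1,0.1,0,0,0,0,0]]'| egrep 'pos|force:'|head -2
python3 -m handwheel '[[-1,0.1,0,0,0,0,0],[-1,0.08,0,0,0,0,0]]'| egrep 'pos|force:'|head -2
python3 -m handwheel '[[-1,0.08,0,0,0,0,0],[-1,0.08,0,0,0,0,0]]'| egrep 'pos|force:'|head -2
```

```text
tool_pos: [0.5697, 0.0008, 0.2234]
force: [-0.3, -0.5, -1.5]
tool_pos: [0.569, -0.0037, 0.2234]
force: [-0.1, 0.1, -0.6]
tool_pos: [0.5684, -0.0076, 0.2234]
force: [-0.3, 0.4, -1.5]
```

```bash

python3 -m handwheel '[[-1,0.08,0,0,0,0,0],[-1,0.1,0,0,0,0,0],[-1,0.1,0,0,0,0,0]]'| egrep 'pos|force:'|head -2
python3 -m handwheel '[[-1,0.1,0,0,0,0,0],[-1,0.1,0,0,0,0,0],[-1,0.1,0,0,0,0,0]]'| egrep 'pos|force:'|head -2
python3 -m handwheel '[[-1,0.1,0,0,0,0,0],[-1,0.1,0,0,0,0,0],[-1,0.1,0,0,0,0,0]]'| egrep 'pos|force:'|head -2
python3 -m handwheel '[[-1,0.1,0,0,0,0,0],[-1,0.1,0,0,0,0,0],[-1,0.1,0,0,0,0,0]]'| egrep 'pos|force:'|head -2
python3 -m handwheel '[[-1,0,0,0,0,0,0],[-1,0,0,0,0,0,0]]'
```

```text
tool_pos: [0.5674, -0.0146, 0.2234]
force: [-0.3, 0.7, -0.6]
tool_pos: [0.5663, -0.0221, 0.2234]
force: [0.6, -0.9, -0.6]
tool_pos: [0.5653, -0.0295, 0.2234]
force: [0.5, 0.4, -0.7]
tool_pos: [0.5642, -0.0369, 0.2234]
force: [0.0, -1.2, -1.5]
clock: 27.85
tool_pos: [0.5642, -0.0367, 0.2234]
orientation: [-180.0, 0.0, -98.3]
force: [0.5, -0.4, -1.2]
opening: 0.0195
gripper_force: 30.0
```

```bash
python3 - <<'E'
from h import *
o=get_obs();print(o['moment'],o['force'],o['tool_pos'])
s,o=wshot('w8');t=save('scene','scene8')
a=cv2.resize(s['color'][0:240,215:415,::-1],None,fx=2,fy=2,interpolation=cv2.INTER_CUBIC)
b=cv2.resize(t['color'][155:245,230:310,::-1],None,fx=5,fy=5,interpolation=cv2.INTER_CUBIC)
c=np.zeros((480,800,3),np.uint8);c[:,:400]=a;c[:450,400:]=b;cv2.imwrite('pics/c8.png',c)
E
```

```text
[ 0.04405638  0.13467931 -0.08046342] [ 0.5454936  -0.42376763 -1.16343262] [ 0.56420446 -0.0367321   0.22343327]
```

View pics/c8.png

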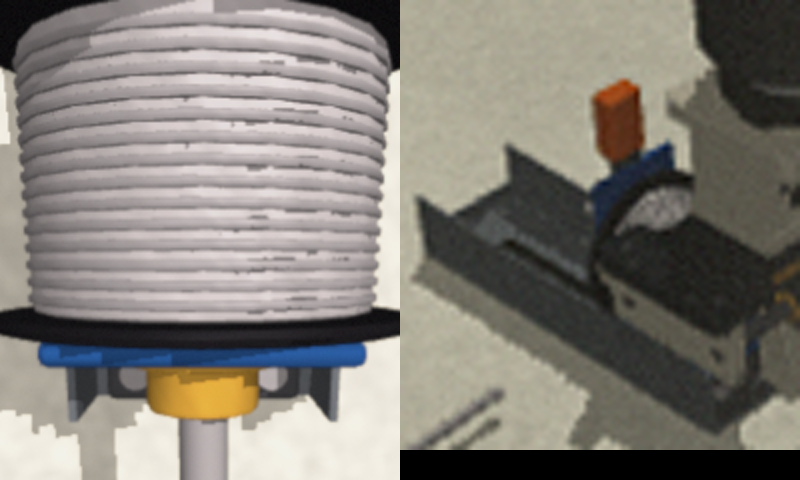

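```bash
python3 - <<'E'
from h import *
s=load('w8');o=s['obs'];R=Ro.from_euler('xyz',o['orientation'],degrees=True).as_matrix()
X=plane(s,[(317,207.5),(316.5,208.5)],.076,o);x=((X-o['tool_pos'])@R)[:,0]*1e3
print(x,'protrusion',53-(x-18))
E
```

```text
[49.3520415  48.98057501] protrusion [21.6479585  22.01942499]
```

The wrist view shows the rod centred in the fixed bushing (rod about 204, bushing 203). The depth measures about 21.7 mm of nose beyond the far bushing, and contact forces are near zero. Handing in.

```bash
python3 -c "
from plant import *
print(close_job())"
```

```text
the job is handed in; nothing more can be done
None
```

I handed the job in with the spindle held straight in both bushings, its nose about 21–22 mm beyond the far one with no measurable side force; the cheek is set for about 5 mm of play by feel (I pushed until the reel stopped it, then backed off 5 mm), which left the reel against the fixed cheek, and I did not see the nose come out because the depth was worked out from the near bushing.

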